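Stow the sealing roller up on its dock

TASK

The white sealing roller lies at the foot of its blue and grey sloping dock. Without grasping or lifting it, push it slowly up the ramp and over the crest until it lies against the end stop, keeping the fingers behind it so that it never runs free on the slope; then push the red keeper plate fully in, so that its rod bars the roller's way back. Leave the bottles, dishes and other things on the bench where they are.

Things in the scene. Friction and masses are not known exactly. Their poses are not given: they have to be found in the camera images.
- roller: Smooth hard white cylinder with a blue band near each end, 54 mm diameter, 90 mm long, 0.26 to 0.49 kg, loose; rolls easily, runs back if let go on the ramp. Origin at its centre; own y = its axle (x, z turn as it rolls). In the dock's frame it starts at about (-0.127, 0, 0.040), resting against the foot lip, and is stowed at (0.095, 0, 0.062), against the end stop.
- dock: Fixed grey lane with blue cheeks, lip and end stop, 282 mm long, 108 mm wide. Origin on the bench under its middle; z up, x level, pointing uphill along the lane, y to the left of that (the robot's side; the keeper is there). Lane 96 mm wide (y -0.048 to 0.048), between cheeks 6 mm thick that stand 8 mm above it.
- foot (a point): Middle of the uphill top edge of the foot lip, dock frame (-0.142, 0, 0.016). The lip is 8 mm thick, behind this point, and stands 6 mm above the lane. The lane's surface begins here at z 0.010.
- ramp (a point): Middle of the crest line, dock frame (0.060, 0, 0.038). Its x axis points uphill along the 8 degree slope, z square to the slope. The lane rises straight from the foot lip to here, then falls at 6 degrees to the end stop: a roller whose centre is past the crest runs on to the stop by itself and stays.
- stop (a point): Middle of the top edge of the end stop's face, dock frame (0.122, 0, 0.072).
- keeper (a joint): Slide of the keeper, m: 0 out (starts 0 to 0.003), 0.032 fully in; moves along the dock's -y, takes about 1.5 N, stays where left. Its 10 mm steel rod lies along y at dock x 0.056, z 0.060, in an aluminium block (y 0.054 to 0.068, top z 0.070) on the cheek; rod tip at y 0.053 when out, 0.021 when in, 7 mm behind the stowed roller.
- keeper_face (a point): Middle of the outer face of the keeper's red upright push plate (40 mm along the dock's x, 40 mm high, 10 mm thick; faces along the dock's +y). Fully out it is at (0.056, 0.112, 0.068) in the dock's frame, fully in at (0.056, 0.080, 0.068). Push it along the dock's -y.
- media: tall clear bottle with orange cap and pink content, 56 mm wide, 110 mm tall, standing; bystander; origin at the centre of its underside
- oil: amber bottle with black cap, 47 mm wide, 96 mm tall, standing; bystander; origin at the centre of its underside
- dish: petri dish with dark red content, 60 mm wide, 15 mm high; bystander; origin at the centre of its underside. Near it stands the tall stereo microscope, fixed, which fills the bench to the right of y = -0.35 from x = 0.38 on: draw the arm in and keep clear of it
- pen_marker: white marker pen with black cap lying flat, 17x135x16 mm; bystander; origin at the centre of its underside
- empty_dish: empty clear petri dish, 63 mm wide, 16 mm high; bystander; origin at the centre of its underside
Not all that is in view belongs to the job. What is shaped like the roller but turquoise or yellow is not meant.

How it is judged:
By the outcome, as a careful person would: the job done as asked, in the order asked, and still so for the second after the job is handed in, with the robot touching nothing.
It also fails if it takes over 59 s, if anything falls off the work surface, if the arm or the gripper's body presses on something with over 40 N, if the wrist force passes 120 N, or if a joint passes its speed limit or range.

ROBOT

A 6-joint arm with a two-finger parallel gripper is mounted at the origin on a cart in front of the work surface, level with it; the furniture and walls round the work are solid. World frame = base frame: x ahead of the robot, y to its left, z up, the work surface at z = 0. Lengths are in m, angles in degrees, forces in N, time in s.
With the tool pointing down it reaches from about 0.4 to 0.825 m from the base axis. Payload 7 kg.
Tool frame: the origin (TCP) lies midway between the tips of the shut fingers; the grasp point (between the pads) lies 19 mm behind it; z points along the fingers, y is the line along which they close (so a half turn about z gives the same grasp; the last joint's range is limited). The gripper opens to 88 mm and grips with 3 to 60 N. Pads are 19 mm wide; open, the fingers measure 130 mm over their backs; the gripper's body (78 mm by 193 mm) begins 47 mm behind the grasp point.
Start: joints at [-51.962, 20.546, 0.682, 0, -70.136, -16.507], TCP at [0.248, -0.628, 0.227] pointing down, gripper open.
Joint ranges: [-176.03, 176.03], [-82.01, 121.73], [-58.28, 71.71], [-173.87, 95.51], [-174.79, -0.11], [-173.66, 173.66]. Speed limits (degrees/s): [136.94, 136.94, 172.46, 180, 180, 180].

INTERFACE

Orientations are given as a 3x3 rotation matrix whose columns are the frame's x, y, z axes.
In Python, from rig import robot gives the robot as it stands. Calls block until the motion is done:
- robot.goto(position, orientation): joint-space move of the TCP to a pose.
- robot.servo_line(position, ori=None, speed=0.15): straight line of the TCP; ori=None keeps the orientation; speed is the mean speed in m/s.
- robot.movej(angles): joint-space move.
- robot.move_gripper(opening): opening from 0.0 (shut) to 1.0 (fully open); the grip force is fixed at half the most; returns when the fingers have stopped.
- robot.dwell(seconds).
- robot.ik(position, orientation): joint angles nearest the present ones, or None.
- robot.grab_frame(name): name is "scene" or "top" or "wrist"; returns (picture, depth): 400x640x3 uint8, red, green, blue; 400x640 float32, m along the optical axis (not along the pixel's ray), 0 where there is no reading.
- robot.camera_info(name): a dict with "vfov" (degrees; the focal length in pixels is half the picture's height over the tangent of half this angle, whatever the lens; pixels are square), "cx", "cy" (the principal point, pixels), "view" (4x4, takes a point from world to camera coordinates); the wrist camera has in their place "T_tool_cam" (4x4, takes a point from camera to tool coordinates, whose origin is the TCP and whose axes are the flange's). Camera axes: x right, y down, z forward; pixel columns grow to the right and rows downward; lengths in m; the calibration is good to about 2 mm. A picture is of the moment at which its call begins: read the wrist's pose just before it. camera_info takes no time and is no camera call.
A pose or a line that the arm cannot do raises robot.Unreachable and nothing moves.
- robot.job_done(): hands the job in; it is judged then, once.
Readings, each from a call of its own:
- robot.read_t(): time.
- robot.read_qpos(): joint angles.
- robot.read_qvel(): joint speeds.
- robot.read_effort(): joint torques, N m.
- robot.read_position(): TCP position.
- robot.read_tcp_rot(): TCP orientation.
- robot.read_force(): force on the tool from outside, world axes, zero at the start.
- robot.read_ft_torque(): the same for the moment, N m.
- robot.read_grip_width(): opening from 0.0 (shut) to 1.0 (fully open).
- robot.read_finger_force(): force on a finger pad.
Only numpy, scipy, OpenCV 4.12 (cv2) and the standard library are available. Lean on these libraries where they do the work, as an engineer would, in place of code of your own. Each camera call takes 0.05 s, during which the arm holds its last target. There are 200 camera calls.

## Working session

There is one attempt and no reset: what is moved stays moved. The work goes in short steps, each a Python script; the robot and the scene stay as the last script left them, time stands still between calls to the robot, and variables do not carry over. Pictures are saved under pics/ and viewed, at most 10 in all, crops included, and the job is handed in when it is done.

```bash
mkdir -p pics; ls
python3 - <<'E'
from rig import robot
import cv2,numpy as np
for n in("scene","top"):
    p,d=robot.grab_frame(n); cv2.imwrite(f"pics/{n}0.png",p[:,:,::-1]); np.savez(f"{n}0.npz",p=p,d=d)
    print(n,robot.camera_info(n))
print(robot.camera_info("wrist"),robot.read_t(),robot.read_tcp_rot())
E
```

```text
pics
scene {'vfov': 42.77619702692413, 'cx': 319.5161073055208, 'cy': 208.6689931249085, 'view': array([[-0.85492909, -0.51869048, -0.00751186,  0.47851114],
       [-0.32663963,  0.54951889, -0.76898344,  0.21661285],
       [ 0.4029923 , -0.65497265, -0.63922456,  1.4523091 ],
       [ 0.        ,  0.        ,  0.        ,  1.        ]])}
top {'vfov': 49.28923925147222, 'cx': 318.6042325791665, 'cy': 208.15980586779497, 'view': array([[ 0.01784921, -0.99980233, -0.00875803,  0.02210668],
       [-0.98733102, -0.01624391, -0.1578404 ,  0.55861025],
       [ 0.15766694,  0.0114644 , -0.9874258 ,  1.08872475],
       [ 0.        ,  0.        ,  0.        ,  1.        ]])}
{'vfov': 66.3809707480039, 'cx': 320.5810683103136, 'cy': 199.4537761543141, 'T_tool_cam': array([[ 3.48284172e-04, -9.67234477e-01, -2.53884511e-01,
         6.57645200e-02],
       [ 9.99999395e-01,  6.01840002e-04, -9.21034677e-04,
         1.20349742e-03],
       [ 1.04365435e-03, -2.53884036e-01,  9.67234101e-01,
        -1.58800815e-01],
       [ 0.00000000e+00,  0.00000000e+00,  0.00000000e+00,
         1.00000000e+00]])} 0.1 [[-9.30251940e-01 -3.66920791e-01 -6.79338016e-04]
 [-3.66921389e-01  9.30251026e-01  1.31239739e-03]
 [ 1.50408999e-04  1.47012386e-03 -9.99998908e-01]]
```

View pics/scene0.png

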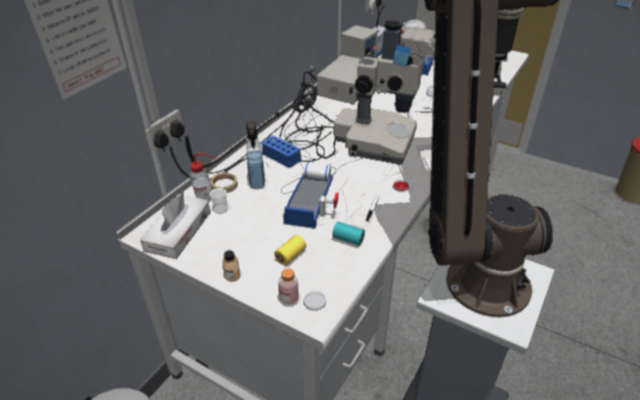

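View pics/top0.png

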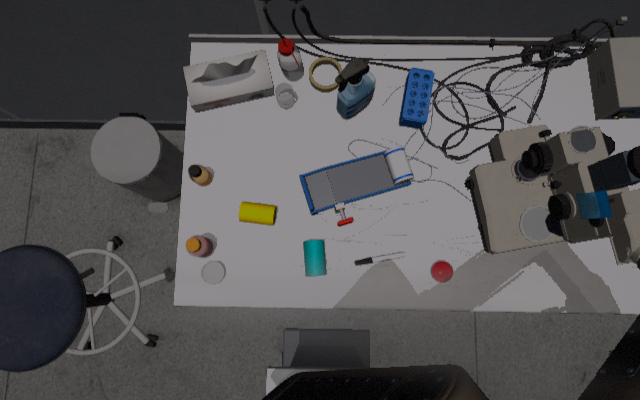

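Top view: the white roller with blue bands is at (398,165), at the right-hand foot of the dock. The dock runs from there left to the end stop at (308,193), with the red keeper at (345,222). It could be confused with the turquoise cylinder (315,257), the yellow cylinder (258,213) or the white pen (380,257). I choose (398,165) and check it next in a close crop.

```bash
cat > h.py <<'E'
import numpy as np,cv2
from rig import robot
def info(n):
    c=robot.camera_info(n); f=200/np.tan(np.radians(c['vfov']/2)); return c,f
def toworld(n,d,T=None):
    c,f=info(n); M=np.linalg.inv(c['view']) if T is None else T@c['T_tool_cam']
    v,u=np.mgrid[0:400,0:640]; P=np.stack([(u-c['cx'])*d/f,(v-c['cy'])*d/f,d],-1)
    return P@M[:3,:3].T+M[:3,3]
def tool():
    T=np.eye(4);T[:3,:3]=robot.read_tcp_rot();T[:3,3]=robot.read_position();return T
def R(yaw,tilt=0):  # tool down, tool-y (closing line) at world angle yaw deg
    a=np.radians(yaw);y=np.array([np.cos(a),np.sin(a),0]);z=np.array([0,0,-1.]);return np.stack([np.cross(y,z),y,z],1)
def masks(p):
    h=cv2.cvtColor(p,cv2.COLOR_RGB2HSV);H,S,V=cv2.split(h)
    return dict(blue=(H>100)&(H<125)&(S>120)&(V>40),red=((H<8)|(H>172))&(S>150)&(V>80))
E
python3 - <<'E'
from h import *
for n,box in(("top",(295,145,420,230)),("scene",(280,160,345,228))):
    z=np.load(n+"0.npz");p,d=z['p'],z['d'];W=toworld(n,d);x0,y0,x1,y1=box
    for k,m in masks(p).items():
        q=np.zeros_like(m);q[y0:y1,x0:x1]=m[y0:y1,x0:x1]
        P=W[q&(d>0)];P=P[(P[:,2]>.005)&(P[:,2]<.12)]
        print(n,k,len(P),P.mean(0).round(4),P.min(0).round(3),P.max(0).round(3))
        (c,s,a)=cv2.minAreaRect(P[:,:2].astype(np.float32)); print(c,s,a)
z=np.load("top0.npz");W=toworld("top",z['d'])
for u,v in((398,165),(392,165),(404,165),(360,180),(330,185),(315,190),(308,193),(345,222)):print(u,v,W[v,u].round(4))
cv2.imwrite("pics/crop.png",cv2.resize(z['p'][140:235,290:425,::-1],None,fx=5.5,fy=5.5,interpolation=2))
E
```

```text
top blue 589 [ 0.6269 -0.0439  0.0444] [ 0.545 -0.212  0.011] [0.721 0.081 0.076]
(0.6397895216941833, -0.06538902223110199) (0.10794967412948608, 0.2830886244773865) 18.587053298950195
top red 57 [ 0.52   -0.0352  0.086 ] [ 0.512 -0.053  0.058] [ 0.528 -0.018  0.092]
(0.5217480063438416, -0.03446709364652634) (0.012572238221764565, 0.037911806255578995) 19.81081771850586
scene blue 588 [0.6229 0.0208 0.0402] [ 0.547 -0.233  0.007] [0.85  0.086 0.081]
(0.664804220199585, -0.09503814578056335) (0.17724360525608063, 0.38046175241470337) 37.028343200683594
scene red 18 [ 0.5161 -0.0259  0.0842] [ 0.509 -0.044  0.067] [ 0.524 -0.017  0.093]
(0.5192975997924805, -0.029807427898049355) (0.0063094948418438435, 0.029727697372436523) 29.641084671020508
398 165 [ 0.6717 -0.1723  0.0637]
392 165 [ 0.6732 -0.1578  0.057 ]
404 165 [ 0.6725 -0.1882  0.0616]
360 180 [ 0.6393 -0.0773  0.0245]
330 185 [0.6222 0.0028 0.0348]
315 190 [0.6085 0.0422 0.0326]
308 193 [0.5923 0.0591 0.0728]
345 222 [ 0.5178 -0.0351  0.0854]
```

View pics/crop.png

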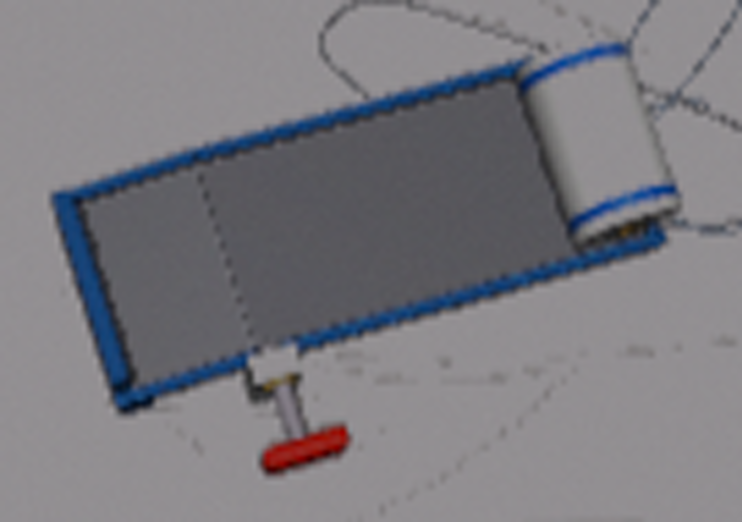

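The crop confirms it: white roller with blue bands on the foot, keeper plate out. The rectangle fit of 108 x 283 mm matches the dock. Next I draw the arm in, swing it round and take a closer wrist view.

Run:
```python
from h import *
p0=np.array([.248,-.628]);d=p0/np.linalg.norm(p0)
R0=robot.read_tcp_rot()
robot.goto([*(d*.43),.27],R0); print(robot.read_position(),robot.read_t())
robot.goto([.43,-.04,.27],R(16)); print(robot.read_qpos().round(1),robot.read_t())
robot.goto([.62,-.08,.25],R(16)); print(robot.read_qpos().round(1),robot.read_t())
robot.dwell(.3)
T=tool();p,dd=robot.grab_frame("wrist");np.savez("w0.npz",p=p,d=dd,T=T);cv2.imwrite("pics/w0.png",p[:,:,::-1]);print(robot.read_force(),robot.read_t())
```

```text
[ 0.15857498 -0.40076936  0.27024967] 1.0833Traceback (most recent call last):
  File "<stdin>", line 5, in <module>
rig.Unreachable: the arm cannot take that pose within its joint ranges
```

Run:
```python
from h import *
for y in(16,196):
  for P in([.43,-.04,.27],[.42,-.13,.27],[.46,-.06,.27],[.5,-.05,.25],[.5,-.05,.2],[.62,-.08,.25],[.69,-.24,.1],[.69,-.24,.03],[.61,0,.06],[.5,-.045,.06]):
    q=robot.ik(P,R(y)); print(y,P,None if q is None else np.round(q,0))
```

```text
16 [0.43, -0.04, 0.27] None
16 [0.42, -0.13, 0.27] [   9.   -4.  -23.    0.  -71. -173.]
16 [0.46, -0.06, 0.27] None
16 [0.5, -0.05, 0.25] None
16 [0.5, -0.05, 0.2] None
16 [0.62, -0.08, 0.25] None
16 [0.69, -0.24, 0.1] [  -4.   31.   -0.    0.  -59. -160.]
16 [0.69, -0.24, 0.03] [  -4.   34.   -4.    0.  -52. -160.]
16 [0.61, 0, 0.06] None
16 [0.5, -0.045, 0.06] None
196 [0.43, -0.04, 0.27] [ 21.  -5. -24.   0. -71.  -5.]
196 [0.42, -0.13, 0.27] [  9.  -4. -23.   0. -71.   7.]
196 [0.46, -0.06, 0.27] [ 17.  -1. -21.   0. -71.  -1.]
196 [0.5, -0.05, 0.25] [ 17.   3. -18.   0. -68.  -1.]
196 [0.5, -0.05, 0.2] [ 17.   5. -23.   0. -62.  -1.]
196 [0.62, -0.08, 0.25] [ 11.  15.  -4.   0. -71.   5.]
196 [0.69, -0.24, 0.1] [ -4.  31.  -0.   0. -59.  20.]
196 [0.69, -0.24, 0.03] [ -4.  34.  -4.   0. -52.  20.]
196 [0.61, 0, 0.06] [ 18.  23. -19.   0. -47.  -2.]
196 [0.5, -0.045, 0.06] [ 17.  15. -33.   0. -42.  -1.]
```

Run:
```python
from h import *
robot.goto([.43,-.06,.27],R(196)); print(robot.read_t())
robot.goto([.62,-.05,.25],R(196)); robot.dwell(.3)
T=tool();p,dd=robot.grab_frame("wrist");np.savez("w0.npz",p=p,d=dd,T=T);cv2.imwrite("pics/w0.png",p[:,:,::-1]);print(robot.read_force(),robot.read_t())
W=toworld("wrist",dd,T)
for k,m in masks(p).items():
    P=W[m&(dd>0)];P=P[(P[:,2]>.008)&(P[:,2]<.12)&(abs(P[:,0]-.63)<.13)&(abs(P[:,1]+.06)<.2)]
    if k=='red': P=P[(P[:,0]<.56)]
    print(k,len(P),P.mean(0).round(4),cv2.minAreaRect(P[:,:2].astype(np.float32)))
```

```text
2.6833
[-0.45325395 -1.10672407  0.33934041] 3.825
blue 2498 [ 0.6525 -0.0948  0.0412] ((0.6454386711120605, -0.07350081205368042), (0.10719950497150421, 0.26619213819503784), 18.42165756225586)
red 371 [ 0.5263 -0.0395  0.0832] ((0.5232481956481934, -0.0349455252289772), (0.010051445104181767, 0.03859880566596985), 18.627620697021484)
```

View pics/w0.png

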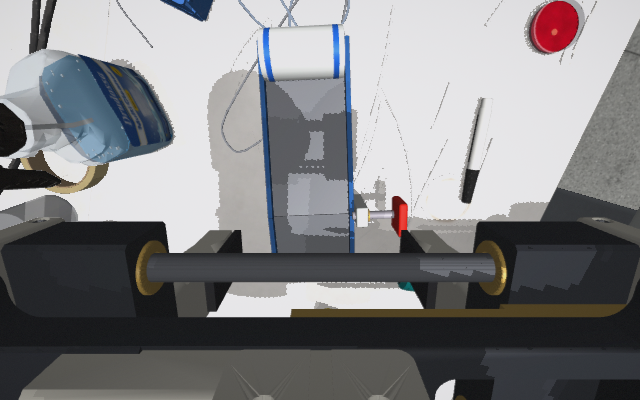

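The wrist view shows the roller at (302,52), the crest line at row 215 and the keeper plate at (400,215). Both views give a dock yaw of about 18.5°, and the plate sits at dock x≈0.057 as the text says. Next: fingers behind the roller, then touch it.

```bash
cat >> h.py <<'E'
TH=18.5;a=np.radians(TH);O=np.array([.6385,-.0565,0])
DR=np.array([[-np.sin(a),-np.cos(a),0],[np.cos(a),-np.sin(a),0],[0,0,1]])
def D(x,y,z): return O+DR@np.array([x,y,z])
def inD(p): return DR.T@(np.asarray(p)-O)
def F(): return (DR.T@robot.read_force()).round(1)
RT=R(TH+180)
E
python3 - <<'E'
from h import *
robot.move_gripper(.34)
robot.goto(D(-.187,0,.2),RT); robot.servo_line(D(-.187,0,.027),speed=.12)
robot.dwell(.2);f0=F();print(f0,robot.read_t())
x=-.187
for i in range(14):
    x+=.002;robot.servo_line(D(x,0,.027),speed=.04);f=F()
    if abs(f[0]-f0[0])>1: break
print(x,f,inD(robot.read_position()).round(4),robot.read_t())
p,d=robot.grab_frame("wrist");cv2.imwrite("pics/w1.png",p[:,:,::-1])
p,d=robot.grab_frame("top");cv2.imwrite("pics/t1.png",cv2.resize(p[110:240,280:440,::-1],None,fx=4,fy=4))
E
```

```text
[ 0.1  0.5 -0.7] 7.525
-0.16299999999999998 [-1.3 -0.  -0.3] [-0.163  -0.0002  0.0272] 10.525
```

View pics/w1.png

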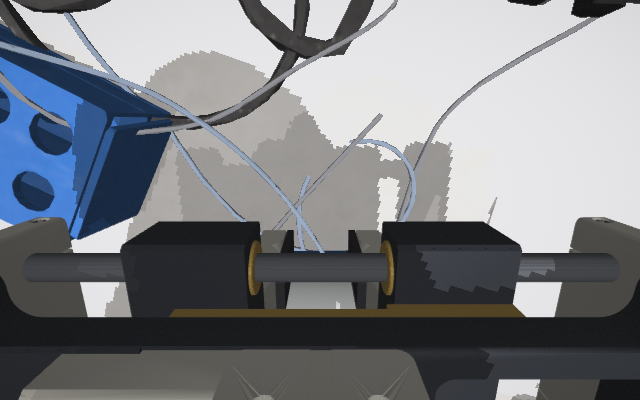

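Contact came at dock x -0.163 (predicted -0.1635). The roller end shows centred between the fingers at (320,295). Now the slow push up the ramp.

Run:
```python
from h import *
z=lambda x:.0272+(x+.163)*np.tan(np.radians(8))
for x in(-.10,-.035,.028):
    robot.servo_line(D(x,0,z(x)),speed=.03);print(x,F(),robot.read_t())
p,d=robot.grab_frame("top");cv2.imwrite("pics/t2.png",cv2.resize(p[110:240,280:440,::-1],None,fx=4,fy=4))
x=.028
robot.servo_line(D(.046,0,z(.028)),speed=.03);x=.046;robot.dwell(.3);f0=F();print(f0)
for i in range(10):
    x+=.002;robot.servo_line(D(x,0,z(.028)),speed=.03);f=F()
    if f[0]-f0[0]<-2: break
print(x,f,inD(robot.read_position()).round(4),robot.read_t())
p,d=robot.grab_frame("top");cv2.imwrite("pics/t3.png",cv2.resize(p[110:240,280:440,::-1],None,fx=4,fy=4))
```

```text
-0.1 [-2.2 -0.1  1.1] 12.9
-0.035 [-1.5 -0.7  1.8] 15.2417
0.028 [ 0.1 -0.6 -0.4] 17.5083
[-0.1  0.  -0.6]
0.05800000000000001 [-2.8 -0.7 -0.3] [ 0.0578 -0.      0.0541] 20.1083
```

View pics/t3.png

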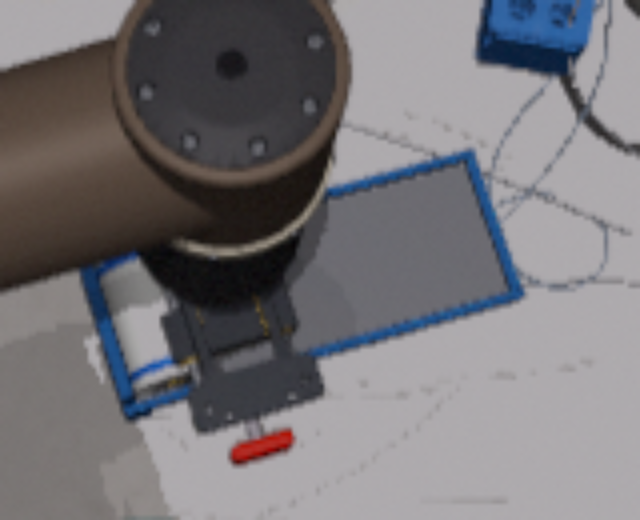

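The roller lies against the end stop (white cylinder at (140,335) in the crop), with contact at TCP x 0.058 as expected. Now back off, rise and push the keeper.

Run:
```python
from h import *
robot.servo_line(D(.050,0,.055),speed=.04);robot.servo_line(D(.050,0,.15),speed=.12)
robot.move_gripper(0)
robot.goto(D(.056,.155,.15),RT);robot.servo_line(D(.056,.155,.056),speed=.1)
robot.dwell(.2);f0=F();print(f0,robot.read_t())
robot.servo_line(D(.056,.138,.056),speed=.05);print(F())
y=.138;c=None
while y>.094:
    y-=.002;robot.servo_line(D(.056,y,.056),speed=.04);f=F()-f0
    if abs(f[1])>.8 and c is None:c=y;print('contact',y,f)
    if f[1]>7:break
print(y,f,inD(robot.read_position()).round(4),robot.read_t())
```

```text
[ 0.4 -0.5 -0. ] 24.1083
[0.7 0.2 0.7]
contact 0.13 [-0.1  1.4  0.3]
0.09599999999999997 [ 0.1 11.2  9.7] [0.056  0.099  0.0558] 29.85
```

Run:
```python
from h import *
robot.servo_line(D(.056,.125,.056),speed=.06);robot.servo_line(D(.056,.155,.2),speed=.12)
robot.goto([.42,-.13,.27],RT)
robot.dwell(.3);p,d=robot.grab_frame("top");cv2.imwrite("pics/t4.png",cv2.resize(p[140:235,290:425,::-1],None,fx=5.5,fy=5.5,interpolation=2))
W=toworld("top",d)
m=masks(p)['red'];m[:,:300]=0;m[:,400:]=0;P=W[m&(d>0)];P=P[P[:,2]>.04];print(len(P),(np.median((P-O)@DR,0)).round(4))
Q=((W-O)@DR)[(d>0)];s=(Q[:,2]>.078)&(Q[:,0]>.06)&(Q[:,0]<.13)&(abs(Q[:,1])<.04);print(s.sum(),Q[s].mean(0).round(4),Q[s][:,2].max(),robot.read_t())
```

```text
58 [0.0561 0.0767 0.0867]
490 [ 0.0966 -0.0002  0.0847] 0.09255376115428038 32.75
```

View pics/t4.png

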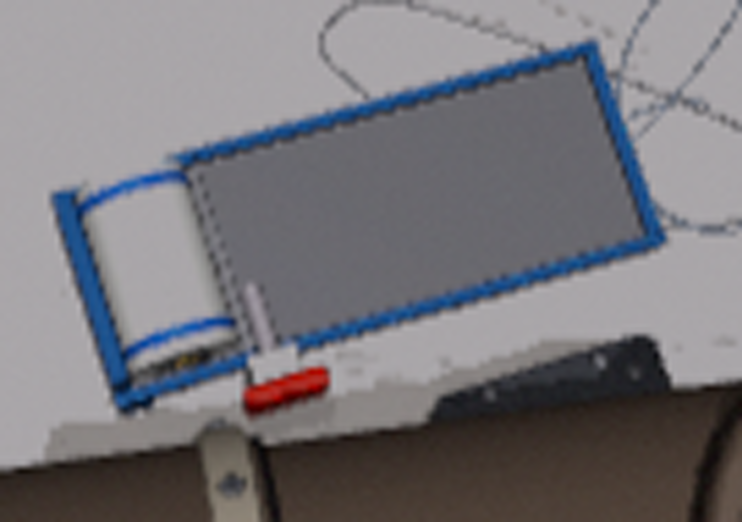

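The roller lies at the stop (measured dock x 0.097). The keeper is fully in, with its plate against the block and the rod at (258,310) behind the roller. The arm is clear of everything.

```bash
python3 -c "
from rig import robot
print(robot.job_done())"
```

```text
the job is handed in; nothing more can be done
None
```

The roller was pushed up the ramp and over the crest and lies against the end stop, the keeper is fully in behind it, and the job was handed in at about 33 s.

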